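# Tip the bead chest's lid shut and bolt it

### The job

Close the open bead chest: push its stiff lid from behind, gently, up over the upright until it drops shut by its own weight; let it fall, do not carry or press it down. Once it is shut, slide the steel bolt by its knob through the lid's ring and into the brass keeper until it bears firmly on the rubber buffer hidden inside, feeling for it and never forcing it, and leave it there. Do not disturb the other toys.

Things in the scene. Friction and masses are not known exactly. Their poses are not given: they have to be found in the camera images.
- beadbox: Bead chest, light wood, fixed to the tray: 120 mm deep (x), 180 mm wide (y), 80 mm high, open on top, beads inside. Origin: centre of its underside, on the tray; z up. On its front (-x) a ledge spans x = -60 to -115 mm, 180 mm wide, top at z = 66 mm, and carries bolt and keeper. More than 15 N from the robot on any part of the chest (lid, bolt, keeper too) damages it.
- hinge (a point): Middle of the lid's hinge line, which runs along the chest's y at its x = +60, z = 80 mm. The hinge is stiff (friction about 0.06 N m, light damping): the lid stays where it is left near upright and falls only from 0.25 to 0.55 rad past upright (opening about 1.32 to 1.02, depending on its unknown weight, 0.2 to 0.4 kg); it then drops in about a second.
- lid: Raspberry pink lid plate. Origin on the hinge; in its own frame x = -120 to 0, y = -90 to 90, z = 0 to 10 mm (outer face); axes as the chest's when shut. Opens about +y; the angle of its z from vertical is the opening: 0 shut, 1.57 upright; starts leaning back (+x side) at 1.65 to 1.8, stop at 2.15. Push the outer face. It must not be touched between openings 0.7 and 0.1.
- lid_ring (a point): Centre of the brass ring at the middle of the lid's front edge; it sticks out 20 mm beyond the edge. When the lid is shut the bolt's rod passes through it.
- bolt: Steel slide bolt on the ledge. Origin: foot of its knob's axis on the ledge top; axes as the chest's. Knob: upright post 14 mm across, 3 to 45 mm above the origin. Slides along the chest's +y only, against about 2.5 N, and stays where left. Origin at chest x = -92, z = 66 mm, y = -65 to -59 mm at the start; the buffer stops it at y = -41 to -27 mm, different every time.
- bolt_tip (a point): Tip of the bolt's 8 mm rod, 20 mm nearer the chest (+x) than the knob and 53 mm ahead (+y). Once it meets the buffer the push rises by about 4 N per mm; pressing with 6 to 10 N is right, and the bolt then stays bearing on the buffer.
- keeper: Brass keeper fixed on the ledge, a 26 x 45 x 21 mm housing open towards the bolt (-y). Origin: centre of its mouth on the ledge top, at x = -72, y = +8, z = 66 mm of the chest. Hidden inside, 4 to 18 mm from the mouth, is the rubber buffer that ends the bolt's travel.
- toy_camera: Pink toy camera, loose, 53 x 95 x 62 mm, origin at its underside. Bystander; it may stand in any of four places round the chest.
- rabbit_bell: White ceramic rabbit bell, loose, 68 mm across, 97 mm high, fragile, origin at its underside. Bystander, round the chest.
- push_car: Wooden push car with blue cabin, loose, 95 x 60 x 56 mm, origin at its underside. Bystander, round the chest.
- bead_jar: Closed glass jar of beads, loose, 76 mm across, 89 mm high, origin at its underside. Bystander, round the chest.
- stacked_cups: Pile of plastic stacking cups, loose, 72 mm across, 88 mm high, origin at its underside. Bystander, left.
- ring_stacker: Wooden ring stacker, loose, 80 mm across, 95 mm high, origin at its underside. Bystander, right.

How it is judged:
On the way, in this order (a step that is already met when the one before it is completed fails the run):
1. the lid has dropped shut (angle between lid's own z axis and vertical below 0.05 rad), for 0.2 s.
2. the bolt is pressed on the buffer in the keeper with more than 2.5 N (contact force between bolt and keeper above 2.5 N), for 0.1 s.
At the end, for the whole second after the job is handed in: The lid is shut (within 0.05 rad) and at rest, and the bolt, through the ring and let go, still bears on the buffer inside the keeper (more than 0.6 N) (angle between lid's own z axis and vertical below 0.05 rad and angular speed of lid below 0.05 rad/s and contact force between bolt and keeper above 0.6 N and y of bolt in the frame of beadbox above -0.045 m and linear speed of bolt below 0.005 m/s); the robot touches nothing.
It fails at once if the lid is touched below an opening of 0.7 rad and before it is shut (0.1 rad): it must fall by its own weight (angle between lid's own z axis and vertical between 0.1 and 0.7 rad and contact force between any of the fingers, the arm and lid above 0.3 N).
It fails at once if the robot presses on the chest, its lid, bolt or keeper with more than 15 N (contact force between any of the fingers, the arm and beadbox above 15 N).
It fails at once if the bolt is thrown (12 mm or more) before the lid is shut (y of bolt in the frame of beadbox above -0.053 m and angle between lid's own z axis and vertical above 0.1 rad).
It fails at once if a bystander toy is shifted by more than 20 mm or tipped (distance of any of toy_camera, rabbit_bell, push_car, bead_jar, stacked_cups, ring_stacker from where it was at the start of the episode above 0.02 m or angle between any of toy_camera, rabbit_bell, push_car, bead_jar, stacked_cups, ring_stacker's own z axis and vertical above 0.3 rad).
It also fails if it takes over 54 s, if anything falls off the work surface, if the arm or the gripper's body presses on something with over 40 N, if the wrist force passes 120 N, or if a joint passes its speed limit or range.

### The arm

A 6-joint arm with a two-finger parallel gripper is mounted at the origin on the work surface. World frame = base frame: x ahead of the robot, y to its left, z up, the work surface at z = 0. Lengths are in m, angles in rad, forces in N, time in s.
With the tool pointing down it reaches from about 0.25 to 0.725 m from the base axis. Payload 4 kg.
Tool frame: the origin (TCP) lies on the centre line of the jaws, within the pads' length; the fingertips stand 17 mm ahead of it and the grasp point (between the pads) lies 2 mm behind it; z points along the fingers, y is the line along which they close (so a half turn about z gives the same grasp; the last joint's range is limited). The gripper opens to 85 mm and grips with 20 to 120 N. Pads are 22 mm wide; open, the fingers measure 114 mm over their backs; the gripper's body (76 mm by 85 mm) begins 54 mm behind the grasp point. The pads swing forward as they close: fully open they stand 13 mm farther back than shut.
Start: joints at [1.245, 0.241, 0.005, 1.335, 0, 1.571], TCP at [0.16, 0.474, 0.248] pointing down, gripper open.
Joint ranges: [-2.72, 2.72], [-1.05, 1.87], [-1.09, 1.28], [-1.99, 2.15], [-1.42, 1.44], [-3.14, 3.14]. Speed limits (rad/s): [2.79, 2.79, 3.14, 3.14, 3.14, 3.14].

### API

Orientations are given as a unit quaternion [x, y, z, w].
In Python, from workcell import bot, camera, get_calibration gives the robot as it stands.
- The arm moves only by the tool apply_moves, never from a script. Its argument "steps" is a list of rows, each a list of 3 entries, a list of its own where there are three numbers: the shift along the tool's x, y, z as a fraction of full scale, then the turn, a rotation vector about the tool's x, y, z as a fraction of full scale, then the opening, from 0 (shut) to 1 (fully open). A call has exactly 8 rows; each row shifts and turns the commanded pose from where the row before left it, along the tool's axes as they then stand; what a row does not reach is not made up. Full scale, the value 1, is 20 cm for a shift and pi rad for a turn. A row lasts 1/12 s, in which the tool goes at most 41.7 mm and 7.16 degrees, less where a joint would pass 70% of its speed; a pose out of reach is approached as far as the arm can. A call with a number of a shift or a turn outside -1 to 1 is refused whole. A call with a gripper value outside its range is refused whole. The fingers move at their own pace and stop on an object; the grip force is fixed at half the most. Time passes only in rows, so rows that do not move let the fingers close, or fill a call up. It gives the time, the measured TCP pose, the force, the opening and the grip force at its end, in the units of the state.
- bot.get_obs(): the state, without advancing time (a new reading comes with each control period).
- camera(name): name is "side" or "top"; returns (picture, depth): 420x560x3 uint8, red, green, blue; 420x560 float32, m along the optical axis (not along the pixel's ray), 0 where there is no reading.
- get_calibration(name): a dict with "fov_y" (degrees; the focal length in pixels is half the picture's height over the tangent of half this angle, whatever the lens; pixels are square), "cx", "cy" (the principal point, pixels), "dist_coeffs" ([k1, k2, p1, p2, k3] as OpenCV has them; the pictures are not rectified), "rvec" (rotation vector, rad) and "tvec" (3), from world to camera coordinates, as OpenCV has them. Camera axes: x right, y down, z forward; pixel columns grow to the right and rows downward; lengths in m; the calibration is good to about 2 mm. A picture is of the moment at which its call begins. get_calibration takes no time and is no camera call.
- bot.job_done(): hands the job in; it is judged then, once.
The state is a dict: "clock": time; "joint_pos": joint angles; "joint_vel": joint speeds; "tau": joint torques, N m; "eef_pos": TCP position; "tool_rot": TCP orientation; "ft_force": force on the tool from outside, world axes, zero at the start; "ft_torque": the same for the moment, N m; "grip_width": finger opening in m; "grasp_force": force on a finger pad.
Only numpy, scipy, OpenCV 4.12 (cv2) and the standard library are available. Lean on these libraries where they do the work, as an engineer would, in place of code of your own. Each camera call takes 0.05 s, during which the arm holds its last target. There are 200 camera calls.

## Working session

There is one attempt and no reset: what is moved stays moved. The work goes in short steps, Python scripts to look and compute and a tool call to move; the robot and the scene stay as the last step left them, time stands still between calls to the robot, and variables do not carry over. Pictures are saved under pics/ and viewed, at most 10 in all, crops included, and the job is handed in when it is done.

Besides the shell and the picture viewer there is one more tool, called after "Call:" as name(argument=value, ...), one argument or row to a line, values as JSON. apply_moves: Moves the arm, as the interface text tells. Its arguments: {"type":"object","properties":{"steps":{"type":"array"}},"required":["steps"]}

```bash
ls; mkdir -p pics
cat > h.py <<'E'
import numpy as np, cv2
from workcell import bot, camera, get_calibration
def cal(n):
    c=get_calibration(n); f=210/np.tan(np.radians(c['fov_y'])/2)
    K=np.array([[f,0,c['cx']],[0,f,c['cy']],[0,0,1]]); R=cv2.Rodrigues(np.array(c['rvec'],float))[0]
    return K,np.array(c['dist_coeffs'],float),R,np.array(c['tvec'],float).ravel()
def cloud(n,d):
    K,D,R,t=cal(n); h,w=d.shape
    u,v=np.meshgrid(np.arange(w),np.arange(h))
    p=cv2.undistortPoints(np.stack([u,v],-1).reshape(-1,1,2).astype(float),K,D).reshape(h,w,2)
    c=np.dstack([p*d[...,None],d]); return (c-t)@R
def plane(n,uv,z):
    K,D,R,t=cal(n); p=cv2.undistortPoints(np.array(uv,float).reshape(-1,1,2),K,D).reshape(-1,2)
    r=np.c_[p,np.ones(len(p))]@R; o=-R.T@t
    return o+r*((z-o[2])/r[:,2])[:,None]
E
python3 - <<'E'
from h import *
for n in('top','side'):
    p,d=camera(n); cv2.imwrite(f'pics/{n}0.png',p[...,::-1]); np.savez(f'{n}0.npz',p=p,d=d)
    K,D,R,t=cal(n); print(n,K[0,0],-R.T@t,R[2],(d>0).mean())
print(bot.get_obs())
E
```

```text
pics
top 434.4291280269667 [ 0.33782396 -0.03347802  1.33991947] [ 0.19326396 -0.00282246 -0.98114274] 0.9959608843537415
side 525.7983262762626 [ 0.3747671  -0.9659626   1.09034527] [ 0.14523592  0.65962554 -0.73742842] 0.9957015306122449
{'clock': 0.1, 'joint_pos': array([ 1.24499895e+00,  2.41306818e-01,  3.84716065e-03,  1.33521188e+00,
       -3.69134023e-06,  1.57079327e+00]), 'joint_vel': array([-0.00079426, -0.00336428,  0.00313412, -0.00027302,  0.00155907,
       -0.00068186]), 'tau': array([ 1.65786702e-05, -3.73138082e+01,  2.53010273e+01,  1.08333610e-02,
       -9.56869059e-06,  1.01883199e-05]), 'eef_pos': array([0.15985901, 0.47318207, 0.24751285]), 'tool_rot': array([ 1.62177616e-01,  9.86761137e-01, -9.25490481e-04, -1.50240051e-04]), 'ft_force': array([ 0.00962758, -0.19883528, -0.25325338]), 'ft_torque': array([-0.04122003, -0.02984242, -0.04686938]), 'grasp_force': 0.0, 'grip_width': 0.085567272155691}
```

View pics/top0.png

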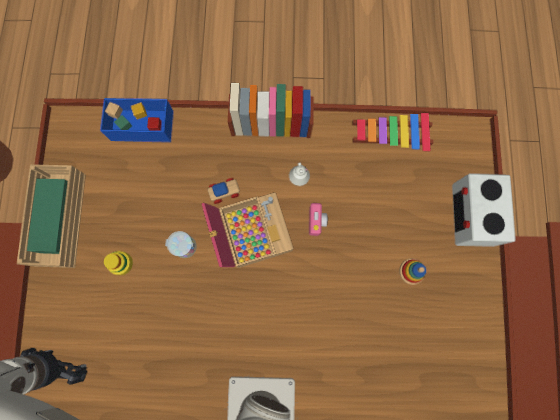

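View pics/side0.png

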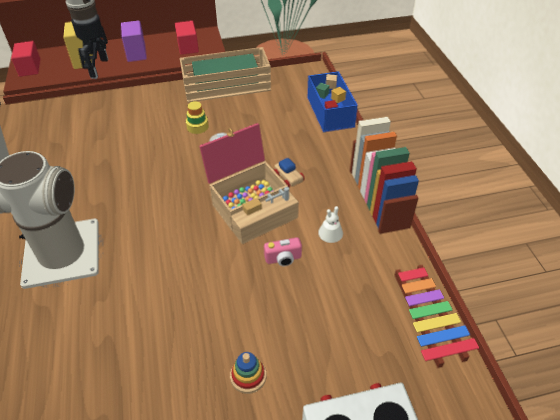

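Run:
```python
from h import *
C={}
for n in('top','side'):
    z=np.load(n+'0.npz');p,d=z['p'],z['d'];P=cloud(n,d);hsv=cv2.cvtColor(p,cv2.COLOR_RGB2HSV);C[n]=(P,hsv)
    roi=(abs(P[...,0]-.5)<.22)&(P[...,1]>-.25)&(P[...,1]<.4)&(P[...,2]>.02)&(P[...,2]<.3)
    pink=roi&((hsv[...,0]>160)&(hsv[...,1]>120)&(hsv[...,2]<190))
    nn,lab,st,ce=cv2.connectedComponentsWithStats(pink.astype(np.uint8)); k=1+st[1:,4].argmax(); L=P[lab==k]
    print(n,'lid',len(L),L.min(0),L.max(0)); c=L.mean(0); u,s,v=np.linalg.svd(L-c); r=L[abs((L-c)@v[2])<.006]; c=r.mean(0);v=np.linalg.svd(r-c)[2]; print(' c',c,'n',v[2],'along',v[0],v[1])
    for nm,lo,hi in(('ledge',.060,.0705),('rim',.0745,.085)):
        m=roi&(P[...,2]>lo)&(P[...,2]<hi)&(hsv[...,0]>8)&(hsv[...,0]<25)&(hsv[...,1]<150); m=m.astype(np.uint8)
        a,lab,st,ce=cv2.connectedComponentsWithStats(m)
        for k in range(1,a):
            if st[k,4]>25:
                q=P[lab==k]; b=cv2.minAreaRect(q[:,:2].astype(np.float32)*1000); print(' ',nm,st[k,4],np.round(ce[k]),q.mean(0).round(3),np.round(cv2.boxPoints(b)).tolist())
    # all objects
    m=(roi&(P[...,2]>.025)).astype(np.uint8); a,lab,st,ce=cv2.connectedComponentsWithStats(m)
    for k in range(1,a):
        if st[k,4]>40: q=P[lab==k]; print(' obj',st[k,4],np.round(ce[k]),q.min(0).round(3),q.max(0).round(3))
    x0,y0,x1,y1=(190,165,340,275) if n=='top' else (180,110,350,280)
    cv2.imwrite(f'pics/{n}crop.png',cv2.resize(p[y0:y1,x0:x1,::-1],None,fx=4 if n=='top' else 3.5,fy=4 if n=='top' else 3.5,interpolation=cv2.INTER_CUBIC))
```

```text
top lid 872 [0.40594668 0.08803367 0.08673785] [0.57967126 0.17129381 0.20402204]
 c [0.49169673 0.12798798 0.15570629] n [-0.31273281  0.92027035 -0.23516093] along [-0.94463288 -0.32722659 -0.0243205 ] [-0.09933235  0.21453493  0.97165212]
  ledge 767 [277. 223.] [ 0.544 -0.032  0.067] [[453.0, -28.0], [470.0, -82.0], [642.0, -26.0], [624.0, 28.0]]
  rim 400 [245. 230.] [0.52  0.061 0.081] [[413.0, 87.0], [452.0, -32.0], [624.0, 23.0], [586.0, 143.0]]
 obj 204 [300. 173.] [ 0.685 -0.125  0.025] [ 0.72  -0.071  0.101]
 obj 465 [223. 189.] [0.615 0.088 0.025] [0.69  0.185 0.065]
 obj 3079 [248. 230.] [ 0.406 -0.081  0.025] [0.639 0.172 0.222]
 obj 448 [317. 219.] [ 0.519 -0.184  0.025] [ 0.612 -0.13   0.071]
 obj 278 [246. 223.] [0.515 0.01  0.025] [0.592 0.118 0.041]
 obj 43 [253. 213.] [0.57  0.027 0.026] [0.59  0.055 0.04 ]
 obj 610 [180. 244.] [0.438 0.211 0.025] [0.511 0.293 0.099]
 obj 65 [236. 242.] [0.465 0.078 0.025] [0.511 0.101 0.04 ]
 obj 53 [250. 244.] [0.472 0.03  0.025] [0.497 0.073 0.04 ]
side lid 2243 [0.40601509 0.07972712 0.07705164] [0.58060125 0.16264458 0.19820065]
 c [0.49143164 0.12141625 0.13995334] n [ 0.31702509 -0.92421079  0.21290727] along [-0.94570103 -0.3250263  -0.00273292] [-0.07172626  0.20048022  0.97706859]
  ledge 185 [249. 177.] [0.528 0.098 0.065] [[427.0, 78.0], [614.0, 40.0], [631.0, 122.0], [444.0, 160.0]]
  ledge 863 [260. 210.] [ 0.533 -0.035  0.064] [[413.0, 80.0], [472.0, -89.0], [642.0, -30.0], [583.0, 139.0]]
  rim 418 [241. 190.] [0.497 0.04  0.079] [[412.0, 85.0], [462.0, -60.0], [633.0, -2.0], [584.0, 144.0]]
  rim 64 [279. 185.] [0.6   0.035 0.077] [[567.0, 8.0], [605.0, -10.0], [640.0, 65.0], [602.0, 83.0]]
 obj 6042 [245. 180.] [ 0.406 -0.086  0.025] [0.641 0.285 0.218]
 obj 347 [289. 170.] [0.619 0.084 0.025] [0.686 0.171 0.059]
 obj 267 [330. 223.] [ 0.687 -0.129  0.025] [ 0.72  -0.086  0.098]
 obj 691 [283. 250.] [ 0.52  -0.191  0.025] [ 0.615 -0.133  0.066]
```

View pics/topcrop.png

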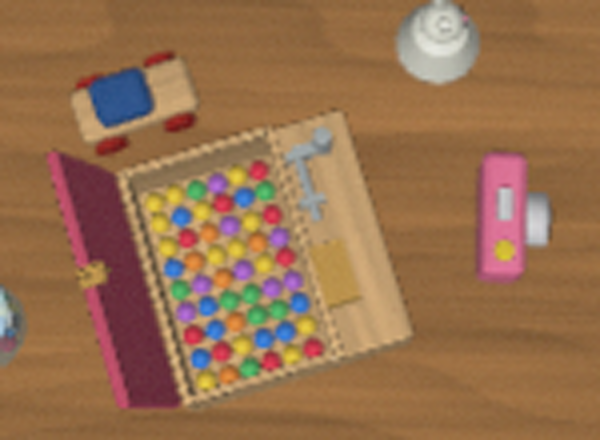

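The close-up shows the lid leaning back on the left, the knob near crop (322,138) and the keeper near (338,272), which are top-image (270,199) and (274,233). The chest's yaw is about 108.5°, centre about (0.5195, 0.0535). I'll align the tool with the chest and close the fingers first.

Call:
apply_moves(
  steps=[
    [[0,0,0],[0,0,-0.0344],0],
    [[0,0,0],[0,0,-0.0344],0],
    [[0,0,0],[0,0,-0.0344],0],
    [[0,0,0],[0,0,-0.0344],0],
    [[0,0,0],[0,0,-0.0344],0],
    [[0,0,0],[0,0,-0.0344],0],
    [[0,0,0],[0,0,0],0],
    [[0,0,0],[0,0,0],0],
  ],
)

```text
clock: 0.77
eef_pos: [0.16, 0.4735, 0.2479]
tool_rot: [-0.159, 0.987, -0.0, -0.0]
ft_force: [-1.0, 0.8, 1.0]
grip_width: 0.0
grasp_force: 0.0
```

Call:
apply_moves(
  steps=[
    [[-0.056,-0.119,0],[0,0,0],0],
    [[-0.056,-0.119,0],[0,0,0],0],
    [[-0.056,-0.119,0],[0,0,0],0],
    [[-0.056,-0.119,0],[0,0,0],0],
    [[-0.056,-0.119,0],[0,0,0],0],
    [[-0.056,-0.119,0],[0,0,0],0],
    [[-0.056,-0.119,0],[0,0,0],0],
    [[-0.056,-0.119,0],[0,0,0],0],
  ],
)

```text
clock: 1.43
eef_pos: [0.306, 0.3204, 0.2483]
tool_rot: [-0.159, 0.987, -0.0, 0.0]
ft_force: [0.2, 0.6, -0.6]
grip_width: 0.0004
grasp_force: 0.0
```

Call:
apply_moves(
  steps=[
    [[-0.056,-0.119,0],[0,0,0],0],
    [[-0.056,-0.119,0],[0,0,0],0],
    [[-0.056,-0.119,0],[0,0,0],0],
    [[-0.056,-0.119,0],[0,0,0],0],
    [[-0.056,-0.119,0],[0,0,0],0],
    [[-0.056,-0.119,0],[0,0,0],0],
    [[-0.056,-0.119,0],[0,0,0],0],
    [[0,0,0],[0,0,0],0],
  ],
)

```text
clock: 2.1
eef_pos: [0.4351, 0.1856, 0.2481]
tool_rot: [-0.157, 0.988, -0.001, 0.001]
ft_force: [0.2, -0.8, 1.1]
grip_width: -0.0002
grasp_force: 0.0
```

Call:
apply_moves(
  steps=[
    [[0,0,0.066],[0,0,0],0],
    [[0,0,0.066],[0,0,0],0],
    [[0,0,0.066],[0,0,0],0],
    [[0,0,0.066],[0,0,0],0],
    [[0,0,0.066],[0,0,0],0],
    [[0,-0.03,0],[0,0,0],0],
    [[0,-0.03,0],[0,0,0],0],
    [[0,0,0],[0,0,0],0],
  ],
)

```text
clock: 2.77
eef_pos: [0.4368, 0.1764, 0.183]
tool_rot: [-0.16, 0.987, -0.0, 0.0]
ft_force: [-0.2, -0.6, 0.1]
grip_width: -0.0001
grasp_force: 0.0
```

Run:
```python
from h import *
a=camera('top')[0][130:280,150:330,::-1]; b=camera('side')[0][70:280,150:350,::-1]
a=cv2.resize(a,(400,333)); b=cv2.resize(b,(400,420)); o=np.zeros((420,800,3),np.uint8); o[:333,:400]=a;o[:,400:]=b
cv2.imwrite('pics/c1.png',o); print(bot.get_obs()['eef_pos'])
```

```text
[0.43705625 0.1769857  0.18332816]
```

View pics/c1.png

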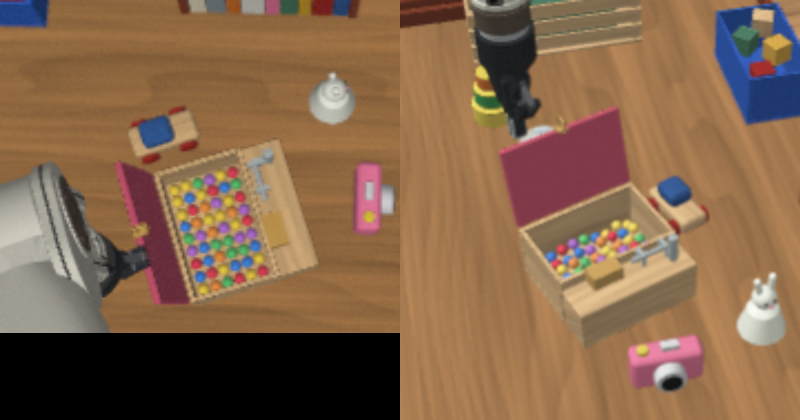

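The fingers (about (135,262) in the left view) stand just behind the lid, left of the ring and clear of the jar. I'll push gently along the tool's -y.

Call:
apply_moves(
  steps=[
    [[0,-0.018,0],[0,0,0],0],
    [[0,-0.018,0],[0,0,0],0],
    [[0,-0.018,0],[0,0,0],0],
    [[0,-0.018,0],[0,0,0],0],
    [[0,-0.018,0],[0,0,0],0],
    [[0,-0.018,0],[0,0,0],0],
    [[0,-0.018,0],[0,0,0],0],
    [[0,-0.018,0],[0,0,0],0],
  ],
)

```text
clock: 3.53
eef_pos: [0.4456, 0.1493, 0.1823]
tool_rot: [-0.161, 0.987, -0.0, -0.0]
ft_force: [-0.4, 0.2, -0.3]
grip_width: -0.0004
grasp_force: 0.0
```

Call:
apply_moves(
  steps=[
    [[0,-0.015,0],[0,0,0],0],
    [[0,-0.015,0],[0,0,0],0],
    [[0,-0.015,0],[0,0,0],0],
    [[0,-0.015,0],[0,0,0],0],
    [[0,-0.015,0],[0,0,0],0],
    [[0,-0.015,0],[0,0,0],0],
    [[0,-0.015,0],[0,0,0],0],
    [[0,-0.015,0],[0,0,0],0],
  ],
)

```text
clock: 4.2
eef_pos: [0.4532, 0.1267, 0.1823]
tool_rot: [-0.161, 0.987, 0.0, 0.0]
ft_force: [-0.9, 0.0, 0.9]
grip_width: -0.0
grasp_force: 0.4
```

```bash
cat > look.py <<'E'
from h import *
import sys
p,d=camera('side');P=cloud('side',d);hsv=cv2.cvtColor(p,cv2.COLOR_RGB2HSV)
m=(abs(P[...,0]-.5)<.22)&(P[...,1]>-.12)&(P[...,1]<.25)&(P[...,2]>.06)&(P[...,2]<.3)&(hsv[...,0]>160)&(hsv[...,1]>120)&(hsv[...,2]<230)
n,lab,st,ce=cv2.connectedComponentsWithStats(m.astype(np.uint8)); L=P[lab==1+st[1:,4].argmax()]
c=np.median(L,0);L=L[np.linalg.norm(L-c,axis=1)<.11];v=np.linalg.svd(L-L.mean(0))[2][2]
o=bot.get_obs();e=o['eef_pos']-[.5195,.0535,0]
print('lid n',v,'tilt',np.arccos(abs(v[2])),'c',c,len(L),'tcp chest',-.317*e[0]+.948*e[1],-.948*e[0]-.317*e[1],e[2],o['ft_force'],o['clock'])
E
python3 look.py
```

```text
lid n [ 0.32248156 -0.9451577   0.05179342] tilt 1.518979722564238 c [0.49217962 0.11071836 0.14557696] 2051 tcp chest 0.08987826700814724 0.03967216500790931 0.18228058645135442 [0.92155874 0.15350166 0.02711861] 4.25
```

Call:
apply_moves(
  steps=[
    [[0,-0.0125,0],[0,0,0],0],
    [[0,-0.0125,0],[0,0,0],0],
    [[0,-0.0125,0],[0,0,0],0],
    [[0,-0.0125,0],[0,0,0],0],
    [[0,-0.0125,0],[0,0,0],0],
    [[0,-0.0125,0],[0,0,0],0],
    [[0,-0.0125,0],[0,0,0],0],
    [[0,-0.0125,0],[0,0,0],0],
  ],
)

```text
clock: 4.92
eef_pos: [0.4595, 0.1077, 0.1823]
tool_rot: [-0.161, 0.987, -0.0, 0.0]
ft_force: [0.1, 0.8, 0.3]
grip_width: -0.0001
grasp_force: 0.3
```

```bash
python3 look.py
```

```text
lid n [ 0.31865329 -0.93839698 -0.13368314] tilt 1.4367117679732544 c [0.49488275 0.09893544 0.1472481 ] 1688 tcp chest 0.06996178213463831 0.039669808280129226 0.18224391534218848 [ 0.82377126 -0.32509787 -0.3297023 ] 4.9667
```

Call:
apply_moves(
  steps=[
    [[0,-0.0125,0],[0,0,0],0],
    [[0,-0.0125,0],[0,0,0],0],
    [[0,-0.0125,0],[0,0,0],0],
    [[0,-0.0125,0],[0,0,0],0],
    [[0,-0.0125,0],[0,0,0],0],
    [[0,-0.0125,0],[0,0,0],0],
    [[0,0,0],[0,0,0],0],
    [[0,0,0],[0,0,0],0],
  ],
)

```text
clock: 5.63
eef_pos: [0.4643, 0.0935, 0.1823]
tool_rot: [-0.16, 0.987, -0.0, 0.0]
ft_force: [0.1, 0.1, -0.6]
grip_width: 0.0001
grasp_force: 0.0
```

```bash
python3 look.py
```

```text
lid n [ 0.30734571 -0.91022109 -0.27755392] tilt 1.2895492712036503 c [0.49780922 0.08825633 0.14788004] 1341 tcp chest 0.055497433852222514 0.03967032513019232 0.18232458460119988 [ 0.11764571 -0.22383752  0.87119629] 5.6833
```

Call:
apply_moves(
  steps=[
    [[0,-0.0125,0],[0,0,0],0],
    [[0,-0.0125,0],[0,0,0],0],
    [[0,-0.0125,0],[0,0,0],0],
    [[0,-0.0125,0],[0,0,0],0],
    [[0,0,0],[0,0,0],0],
    [[0,0,0],[0,0,0],0],
    [[0,0,0],[0,0,0],0],
    [[0,0,0],[0,0,0],0],
  ],
)

```text
clock: 6.35
eef_pos: [0.4674, 0.0842, 0.1823]
tool_rot: [-0.161, 0.987, -0.0, 0.0]
ft_force: [-0.2, 0.1, -0.9]
grip_width: -0.0
grasp_force: 0.0
```

```bash
python3 look.py
```

```text
lid n [ 0.29818829 -0.88222729 -0.36436073] tilt 1.1978500693355936 c [0.49678785 0.08053428 0.14859052] 1105 tcp chest 0.04570524992060755 0.03964512504925877 0.1823483873194833 [0.04881276 0.1132451  0.70345358] 6.4
```

Call:
apply_moves(
  steps=[
    [[0,-0.0125,0],[0,0,0],0],
    [[0,-0.0125,0],[0,0,0],0],
    [[0,-0.0125,0],[0,0,0],0],
    [[0,-0.0125,0],[0,0,0],0],
    [[0,0,0],[0,0,0],0],
    [[0,0,0],[0,0,0],0],
    [[0,0,0],[0,0,0],0],
    [[0,0,0],[0,0,0],0],
  ],
)

```text
clock: 7.07
eef_pos: [0.4705, 0.0748, 0.1823]
tool_rot: [-0.161, 0.987, -0.0, -0.0]
ft_force: [0.7, 0.4, 0.4]
grip_width: 0.0004
grasp_force: 0.0
```

```bash
python3 look.py
```

```text
lid n [ 0.28503336 -0.84674836 -0.44919173] tilt 1.1049358745208662 c [0.49815296 0.07209299 0.1496455 ] 849 tcp chest 0.035704058329245995 0.039668667223311145 0.18230574375551167 [-0.47255655 -0.71758879  0.13962353] 7.1167
```

Call:
apply_moves(
  steps=[
    [[0,-0.0125,0],[0,0,0],0],
    [[0,-0.0125,0],[0,0,0],0],
    [[0,-0.0125,0],[0,0,0],0],
    [[0,0,0],[0,0,0],0],
    [[0,0,0],[0,0,0],0],
    [[0,0,0],[0,0,0],0],
    [[0,0,0],[0,0,0],0],
    [[0,0,0],[0,0,0],0],
  ],
)

```text
clock: 7.78
eef_pos: [0.4729, 0.0677, 0.1823]
tool_rot: [-0.161, 0.987, 0.0, -0.0]
ft_force: [0.3, -0.6, -0.1]
grip_width: 0.0005
grasp_force: 0.0
```

```bash
python3 look.py
```

```text
lid n [ 0.24116571 -0.7728927  -0.58692076] tilt 0.9435459541060192 c [0.46832443 0.03696049 0.16350993] 259 tcp chest 0.028246948545835197 0.0397110255606734 0.18228528047290105 [-0.10570815 -0.47994621  1.06497329] 7.8333
```

Call:
apply_moves(
  steps=[
    [[0,0,0],[0,0,0],0],
    [[0,0,0],[0,0,0],0],
    [[0,0,0],[0,0,0],0],
    [[0,0,0],[0,0,0],0],
    [[0,0,0],[0,0,0],0],
    [[0,0,0],[0,0,0],0],
    [[0,0,0],[0,0,0],0],
    [[0,0,0],[0,0,0],0],
  ],
)

```text
clock: 8.5
eef_pos: [0.4729, 0.0677, 0.1823]
tool_rot: [-0.161, 0.987, 0.0, -0.0]
ft_force: [0.5, -0.1, -0.6]
grip_width: -0.0
grasp_force: 0.0
```

```bash
python3 look.py
```

```text
lid n [-0.06659906  0.19093303  0.97934118] tilt 0.20361899466771846 c [0.51542851 0.04684577 0.10064937] 1393 tcp chest 0.028164060304435357 0.039655680197903484 0.1823215525736826 [-0.37337205  0.28433827 -0.06848682] 8.55
```

The lid is falling free of the fingers. I'll move over to behind the knob.

Call:
apply_moves(
  steps=[
    [[0,0,-0.05],[0,0,0],0],
    [[0,0,-0.05],[0,0,0],0],
    [[0,0,0],[0,0,0],0],
    [[0,0,0],[0,0,0],0],
    [[0,0,0],[0,0,0],0],
    [[0,0,0],[0,0,0],0],
    [[0,0,0],[0,0,0],0],
    [[0,0,0],[0,0,0],0],
  ],
)

```text
clock: 9.22
eef_pos: [0.4726, 0.0676, 0.2018]
tool_rot: [-0.161, 0.987, 0.0, -0.0]
ft_force: [-1.1, -0.7, -0.5]
grip_width: -0.0
grasp_force: 0.0
```

Call:
apply_moves(
  steps=[
    [[-0.1,-0.086,0],[0,0,0],0],
    [[-0.1,-0.086,0],[0,0,0],0],
    [[-0.1,-0.086,0],[0,0,0],0],
    [[-0.1,-0.086,0],[0,0,0],0],
    [[-0.1,-0.086,0],[0,0,0],0],
    [[-0.1,-0.086,0],[0,0,0],0],
    [[-0.1,-0.086,0],[0,0,0],0],
    [[0,0,0],[0,0,0],0],
  ],
)

```text
clock: 9.88
eef_pos: [0.6473, -0.0042, 0.2002]
tool_rot: [-0.159, 0.987, -0.0, 0.0]
ft_force: [0.4, 0.5, -0.6]
grip_width: 0.0003
grasp_force: 0.0
```

```bash
cat > two.py <<'E'
from h import *
import sys
a=camera('top')[0][165:275,200:330,::-1]; b=camera('side')[0][120:270,190:340,::-1]
o=np.hstack([cv2.resize(a,(400,338)),cv2.resize(b,(338,338))]); cv2.imwrite(sys.argv[1],o)
E
python3 look.py; python3 two.py pics/c2.png
```

```text
lid n [-8.01359634e-04  2.71380710e-03  9.99995997e-01] tilt 0.0028296550352031715 c [0.51688975 0.04794344 0.08686706] 1699 tcp chest -0.0936715112137975 -0.1011960209344726 0.20037207978481134 [-0.44430125  0.24123429 -0.94526274] 9.9333
```

View pics/c2.png

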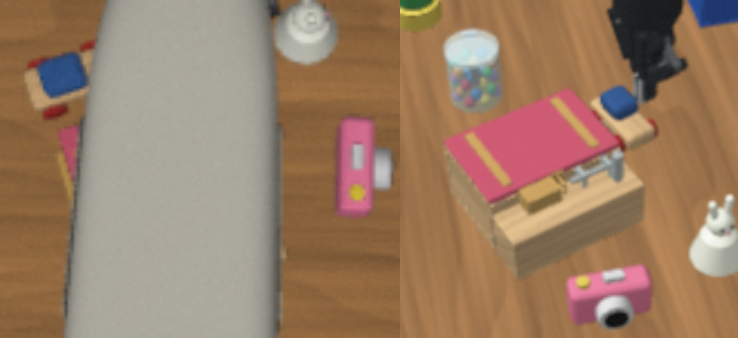

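The right view shows the lid shut and the knob upright near (615,165), with the fingers above and behind it. I'll check the knob's position from the first pictures.

Run:
```python
from h import *
for n in('top','side'):
    z=np.load(n+'0.npz');P=cloud(n,z['d']);e=P-[.5195,.0535,0]
    X=-.317*e[...,0]+.948*e[...,1];Y=-.948*e[...,0]-.317*e[...,1]
    m=(X>-.125)&(X<-.06)&(abs(Y+.06)<.05)&(P[...,2]>.097)&(P[...,2]<.125)
    print(n,m.sum(),X[m].mean(),Y[m].mean(),P[m].mean(0),P[m].max(0))
```

```text
top 21 -0.08895894456511823 -0.06387618030048905 [ 0.60832629 -0.01063609  0.11018114] [ 0.61399255 -0.00380894  0.11546516]
side 30 -0.09438430034663428 -0.06349204578716308 [ 0.60968306 -0.01590535  0.10470724] [ 0.61713167 -0.0070734   0.10971029]
```

Call:
apply_moves(
  steps=[
    [[0,-0.015,0],[0,0,0],0],
    [[0,0,0.075],[0,0,0],0],
    [[0,0,0.075],[0,0,0],0],
    [[0,0,0.075],[0,0,0],0],
    [[0,0,0.075],[0,0,0],0],
    [[0,0,0.075],[0,0,0],0],
    [[0,0,0.066],[0,0,0],0],
    [[0,0,0],[0,0,0],0],
  ],
)

```text
clock: 10.7
eef_pos: [0.642, -0.0045, 0.1115]
tool_rot: [-0.161, 0.987, 0.0, -0.003]
ft_force: [-0.7, 0.7, -0.1]
grip_width: -0.0
grasp_force: 0.0
```

Call:
apply_moves(
  steps=[
    [[0.01,0,0],[0,0,0],0],
    [[0.01,0,0],[0,0,0],0],
    [[0.01,0,0],[0,0,0],0],
    [[0.01,0,0],[0,0,0],0],
    [[0.01,0,0],[0,0,0],0],
    [[0.01,0,0],[0,0,0],0],
    [[0.01,0,0],[0,0,0],0],
    [[0,0,0],[0,0,0],0],
  ],
)

```text
clock: 11.37
eef_pos: [0.6311, -0.0096, 0.1143]
tool_rot: [-0.16, 0.987, -0.0, -0.0]
ft_force: [0.3, 0.1, -0.1]
grip_width: -0.0001
grasp_force: 0.0
```

```bash
python3 look.py; python3 two.py pics/c3.png
```

```text
lid n [-5.21432134e-04  1.77981297e-03  9.99998280e-01] tilt 0.0018546238471146735 c [0.51685841 0.04753208 0.0869927 ] 1701 tcp chest -0.09524531542883527 -0.08605366058835401 0.11420111019877129 [ 0.40488676  0.35732027 -0.36169461] 11.4167
```

View pics/c3.png

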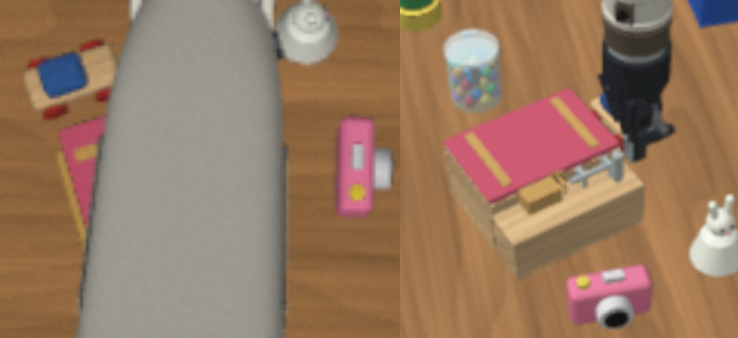

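The fingertips (about (637,145) right view) are just behind the knob. I'll lower 5 mm and advance.

Call:
apply_moves(
  steps=[
    [[0,0,0.025],[0,0,0],0],
    [[0.0125,0,0],[0,0,0],0],
    [[0.0125,0,0],[0,0,0],0],
    [[0.0125,0,0],[0,0,0],0],
    [[0.0125,0,0],[0,0,0],0],
    [[0.0125,0,0],[0,0,0],0],
    [[0.0125,0,0],[0,0,0],0],
    [[0,0,0],[0,0,0],0],
  ],
)

```text
clock: 12.18
eef_pos: [0.6168, -0.0144, 0.1093]
tool_rot: [-0.161, 0.987, -0.0, -0.0]
ft_force: [0.9, 0.2, -1.1]
grip_width: 0.0
grasp_force: 0.6
```

```bash
cat > f.py <<'E'
from h import *
F=[]
for i in range(4): camera('side'); F.append(bot.get_obs()['ft_force'])
o=bot.get_obs();e=o['eef_pos']-[.5195,.0535,0];f=np.mean(F,0)
print('tcp',-.317*e[0]+.948*e[1],-.948*e[0]-.317*e[1],e[2],'push',f@[.948,.317,0],'x',f@[-.317,.948,0],np.array(F)@[.948,.317,0],o['clock'])
E
python3 f.py
```

```text
tcp -0.09519685868823775 -0.07080892714462891 0.10920794778212524 push 0.6635703548535166 x 0.2793447044342051 [0.59154549 1.03368817 0.25417966 0.7748681 ] 12.3833
```

Call:
apply_moves(
  steps=[
    [[0.005,0,0],[0,0,0],0],
    [[0.005,0,0],[0,0,0],0],
    [[0.005,0,0],[0,0,0],0],
    [[0.005,0,0],[0,0,0],0],
    [[0.005,0,0],[0,0,0],0],
    [[0.005,0,0],[0,0,0],0],
    [[0.005,0,0],[0,0,0],0],
    [[0.005,0,0],[0,0,0],0],
  ],
)

```text
clock: 13.05
eef_pos: [0.6098, -0.0168, 0.1092]
tool_rot: [-0.161, 0.987, -0.0, 0.0]
ft_force: [3.0, 0.2, 0.8]
grip_width: 0.0002
grasp_force: 1.3
```

```bash
python3 f.py; python3 two.py pics/c4.png
```

```text
tcp -0.09523790742405405 -0.06309984632474493 0.1092045082904617 push 1.7123915319879048 x -0.21921134860447763 [1.92904731 1.77434322 1.74741277 1.39876282] 13.25
```

View pics/c4.png

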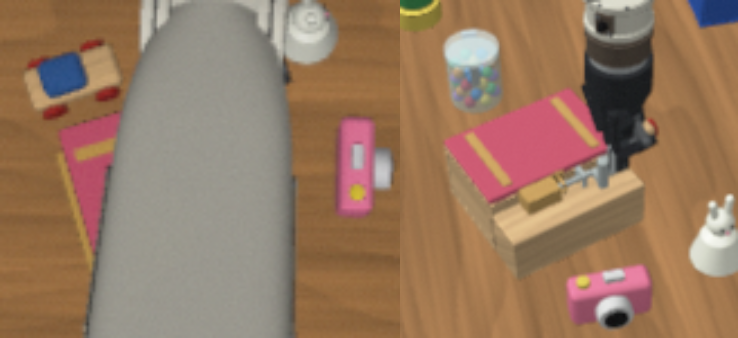

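The bolt is sliding with the knob at about (604,170) and a push of about 3 N. From here I'll use fine steps and feel for the buffer.

Call:
apply_moves(
  steps=[
    [[0.0015,0,0],[0,0,0],0],
    [[0.0015,0,0],[0,0,0],0],
    [[0.0015,0,0],[0,0,0],0],
    [[0.0015,0,0],[0,0,0],0],
    [[0.0015,0,0],[0,0,0],0],
    [[0.0015,0,0],[0,0,0],0],
    [[0.0015,0,0],[0,0,0],0],
    [[0.0015,0,0],[0,0,0],0],
  ],
)

```text
clock: 14.02
eef_pos: [0.6075, -0.0175, 0.1092]
tool_rot: [-0.161, 0.987, -0.0, 0.0]
ft_force: [2.7, 1.0, 1.2]
grip_width: -0.0001
grasp_force: 1.3
```

Call:
apply_moves(
  steps=[
    [[0.00125,0,0],[0,0,0],0],
    [[0.00125,0,0],[0,0,0],0],
    [[0.00125,0,0],[0,0,0],0],
    [[0.00125,0,0],[0,0,0],0],
    [[0.00125,0,0],[0,0,0],0],
    [[0.00125,0,0],[0,0,0],0],
    [[0.00125,0,0],[0,0,0],0],
    [[0.00125,0,0],[0,0,0],0],
  ],
)

```text
clock: 14.68
eef_pos: [0.6056, -0.0182, 0.1092]
tool_rot: [-0.161, 0.987, -0.0, 0.0]
ft_force: [2.7, 0.7, 1.8]
grip_width: 0.0002
grasp_force: 1.3
```

Call:
apply_moves(
  steps=[
    [[0.00125,0,0],[0,0,0],0],
    [[0.00125,0,0],[0,0,0],0],
    [[0.00125,0,0],[0,0,0],0],
    [[0.00125,0,0],[0,0,0],0],
    [[0.00125,0,0],[0,0,0],0],
    [[0.00125,0,0],[0,0,0],0],
    [[0.00125,0,0],[0,0,0],0],
    [[0.00125,0,0],[0,0,0],0],
  ],
)

```text
clock: 15.35
eef_pos: [0.6037, -0.0188, 0.1092]
tool_rot: [-0.161, 0.987, -0.0, 0.0]
ft_force: [2.7, -0.4, 0.7]
grip_width: 0.0001
grasp_force: 1.3
```

Call:
apply_moves(
  steps=[
    [[0.00125,0,0],[0,0,0],0],
    [[0.00125,0,0],[0,0,0],0],
    [[0.00125,0,0],[0,0,0],0],
    [[0.00125,0,0],[0,0,0],0],
    [[0.00125,0,0],[0,0,0],0],
    [[0.00125,0,0],[0,0,0],0],
    [[0.00125,0,0],[0,0,0],0],
    [[0.00125,0,0],[0,0,0],0],
  ],
)

```text
clock: 16.02
eef_pos: [0.6017, -0.0194, 0.1091]
tool_rot: [-0.161, 0.987, 0.0, -0.0]
ft_force: [2.1, -0.4, 0.9]
grip_width: 0.0003
grasp_force: 1.3
```

Call:
apply_moves(
  steps=[
    [[0.00125,0,0],[0,0,0],0],
    [[0.00125,0,0],[0,0,0],0],
    [[0.00125,0,0],[0,0,0],0],
    [[0.00125,0,0],[0,0,0],0],
    [[0.00125,0,0],[0,0,0],0],
    [[0.00125,0,0],[0,0,0],0],
    [[0.00125,0,0],[0,0,0],0],
    [[0.00125,0,0],[0,0,0],0],
  ],
)

```text
clock: 16.68
eef_pos: [0.5999, -0.0201, 0.1091]
tool_rot: [-0.161, 0.987, -0.0, 0.0]
ft_force: [2.4, 0.3, 1.4]
grip_width: -0.0002
grasp_force: 1.3
```

Call:
apply_moves(
  steps=[
    [[0.00125,0,0],[0,0,0],0],
    [[0.00125,0,0],[0,0,0],0],
    [[0.00125,0,0],[0,0,0],0],
    [[0.00125,0,0],[0,0,0],0],
    [[0.00125,0,0],[0,0,0],0],
    [[0.00125,0,0],[0,0,0],0],
    [[0.00125,0,0],[0,0,0],0],
    [[0.00125,0,0],[0,0,0],0],
  ],
)

```text
clock: 17.35
eef_pos: [0.598, -0.0207, 0.1091]
tool_rot: [-0.161, 0.987, 0.0, 0.0]
ft_force: [2.5, -0.1, 2.0]
grip_width: -0.0002
grasp_force: 1.3
```

Call:
apply_moves(
  steps=[
    [[0.00125,0,0],[0,0,0],0],
    [[0.00125,0,0],[0,0,0],0],
    [[0.00125,0,0],[0,0,0],0],
    [[0.00125,0,0],[0,0,0],0],
    [[0.00125,0,0],[0,0,0],0],
    [[0.00125,0,0],[0,0,0],0],
    [[0.00125,0,0],[0,0,0],0],
    [[0.00125,0,0],[0,0,0],0],
  ],
)

```text
clock: 18.02
eef_pos: [0.596, -0.0213, 0.1091]
tool_rot: [-0.161, 0.987, 0.0, -0.0]
ft_force: [2.9, -0.5, 0.6]
grip_width: 0.0
grasp_force: 1.3
```

Call:
apply_moves(
  steps=[
    [[0.00125,0,0],[0,0,0],0],
    [[0.00125,0,0],[0,0,0],0],
    [[0.00125,0,0],[0,0,0],0],
    [[0.00125,0,0],[0,0,0],0],
    [[0.00125,0,0],[0,0,0],0],
    [[0.00125,0,0],[0,0,0],0],
    [[0.00125,0,0],[0,0,0],0],
    [[0.00125,0,0],[0,0,0],0],
  ],
)

```text
clock: 18.68
eef_pos: [0.5941, -0.0219, 0.1091]
tool_rot: [-0.161, 0.987, -0.0, 0.0]
ft_force: [3.1, -0.6, 1.4]
grip_width: -0.0001
grasp_force: 1.3
```

Call:
apply_moves(
  steps=[
    [[0.00125,0,0],[0,0,0],0],
    [[0.00125,0,0],[0,0,0],0],
    [[0.00125,0,0],[0,0,0],0],
    [[0.00125,0,0],[0,0,0],0],
    [[0.00125,0,0],[0,0,0],0],
    [[0.00125,0,0],[0,0,0],0],
    [[0.00125,0,0],[0,0,0],0],
    [[0.00125,0,0],[0,0,0],0],
  ],
)

```text
clock: 19.35
eef_pos: [0.5939, -0.0221, 0.1093]
tool_rot: [-0.161, 0.987, 0.0, 0.002]
ft_force: [7.7, 0.5, -1.6]
grip_width: -0.0001
grasp_force: 3.8
```

```bash
python3 f.py
```

```text
tcp -0.09523226289994631 -0.046528788293158874 0.10926172015149557 push 6.910226012793859 x -0.8626609307076059 [6.5608949  6.54099395 7.12646336 7.41255184] 19.55
```

Call:
apply_moves(
  steps=[
    [[0.00125,0,0],[0,0,0],0],
    [[0.00125,0,0],[0,0,0],0],
    [[0,0,0],[0,0,0],0],
    [[0,0,0],[0,0,0],0],
    [[0,0,0],[0,0,0],0],
    [[0,0,0],[0,0,0],0],
    [[0,0,0],[0,0,0],0],
    [[0,0,0],[0,0,0],0],
  ],
)

```text
clock: 20.22
eef_pos: [0.5938, -0.0221, 0.1093]
tool_rot: [-0.161, 0.987, 0.0, 0.002]
ft_force: [7.6, 0.6, -2.5]
grip_width: 0.0001
grasp_force: 4.1
```

```bash
python3 f.py
```

```text
tcp -0.09522771609933177 -0.04647032891084439 0.10927933488017091 push 8.020444160972406 x -0.875355090888275 [8.57193115 7.58113721 8.02248064 7.90622764] 20.4167
```

8 N on the buffer, so I'll back off slowly and then rise.

Call:
apply_moves(
  steps=[
    [[-0.005,0,0],[0,0,0],0],
    [[-0.005,0,0],[0,0,0],0],
    [[-0.01,0,0],[0,0,0],0],
    [[-0.02,0,0],[0,0,0],0],
    [[-0.03,0,0],[0,0,0],0],
    [[-0.03,0,0],[0,0,0],0],
    [[0,0,0],[0,0,0],0],
    [[0,0,0],[0,0,0],0],
  ],
)

```text
clock: 21.08
eef_pos: [0.6108, -0.0162, 0.1087]
tool_rot: [-0.161, 0.987, 0.0, -0.0]
ft_force: [0.6, -0.4, 0.4]
grip_width: -0.0004
grasp_force: 0.0
```

Call:
apply_moves(
  steps=[
    [[0,0,-0.1],[0,0,0],0],
    [[0,0,-0.1],[0,0,0],0],
    [[0,0,-0.1],[0,0,0],0],
    [[0,0,-0.1],[0,0,0],0],
    [[0,0,-0.1],[0,0,0],0],
    [[0,0,0],[0,0,0],0],
    [[0,0,0],[0,0,0],0],
    [[0,0,0],[0,0,0],0],
  ],
)

```text
clock: 21.75
eef_pos: [0.6102, -0.0164, 0.2083]
tool_rot: [-0.161, 0.987, 0.0, -0.001]
ft_force: [-1.1, -0.8, -0.4]
grip_width: -0.0004
grasp_force: 0.0
```

```bash
python3 look.py; python3 two.py pics/c5.png
```

```text
lid n [ 0.00220407 -0.00489656 -0.99998558] tilt 0.005369780346133761 c [0.51666475 0.04728963 0.08702664] 1696 tcp chest -0.0948897340709571 -0.06350989465328127 0.20769726826242718 [0.19383688 0.37277853 0.57390965] 21.8
```

View pics/c5.png

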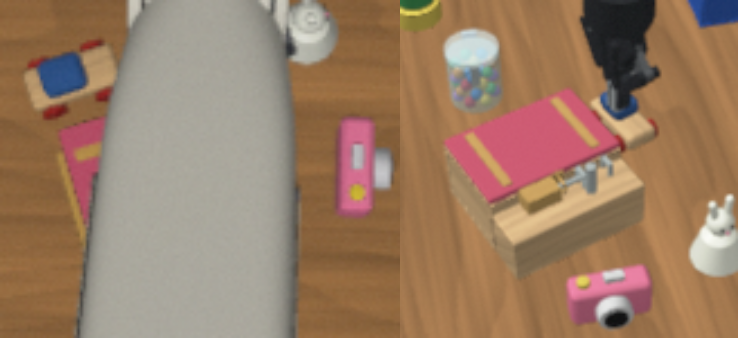

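The knob now stands at about (590,178) with the rod through the ring into the keeper. The lid is shut and the arm is clear.

```bash
python3 -c "
from workcell import bot
print(bot.job_done())"
```

```text
the job is handed in; nothing more can be done
None
```

The lid dropped shut by its own weight, the bolt was pushed through the ring onto the buffer at about 8 N and let go, and the job was handed in at about 22 s; no verdict came back.

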